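Weigh a jar on the sliding-weight kitchen scale

TASK

The jar with the dark lid stands on the pan of the kitchen scale, and nobody knows how full it is. Weigh it: slide the weight along the beam until the beam stays level all by itself, then let go. Leave the jar standing on the pan, and do not disturb the mug, the orange and the tin.

Things in the scene. Friction and masses are not known exactly. Their poses are not given: they have to be found in the camera images.
- scale: Kitchen scale, fixed to the table, place and yaw vary. White foot 100 x 430 mm, 28 mm high. Origin on the table below the beam's pivot; y runs along foot and beam towards the weight (foot from y = -185 to +245 mm), x across (away from the robot at yaw 0), z up. Pivot at z = 85 mm in the plane x = 0, between steel cheeks out to x = +-24, y = +-15, z = 100 mm.
- beam (a joint): Beam tilt, rad: 0 level; + weight low, pan high; - pan low (jar outweighs). Stops at -0.14 and +0.14; starts on the - stop. Untouched, it comes to rest in about 2 s. Between the stops the rest tilt is proportional to the weight's distance from its balance place, about 0.06 rad per 10 mm; more than about 24 mm off, it lies on a stop.
- weight (a joint): Place of the sliding weight along the beam, m: 0 nearest the pivot, 0.160 far end near the gate; its centre is 0.045 + this value from the pivot. Slides with about 2 N of friction, stays where left. The balance place depends on the jar's unknown mass and lies between 0.05 and 0.14; the start is between 0 and 0.025.
- weight_top (a point): Centre of the top of the sliding weight: upright dark steel block round the beam, 22 mm across the beam, 32 mm along it, 66 mm high, fine bright lines near its top. This point is 54 mm above the beam's centre line and rises and falls with the beam. The upright sides can be pinched across the beam from above; the beam is 10 mm wide, 12 mm high.
- beam_tip (a point): Tip of the beam's pointer, 249 mm from the pivot; 85 mm above the table when level, 35 mm higher or lower at the stops. It plays inside a fixed steel gate at scale y = 236 mm (two posts 36 mm apart, bridge on top at 133 mm); dark marks on the insides of the posts show the level height, 85 mm.
- pan_top (a point): Centre of the top of the round steel pan, 120 mm across, at scale y = -110 mm (other side of the pivot from the weight). 109 mm above the table when the beam is level; stays flat, goes 15 mm up or down with the beam.
- jar: Jar with yellow contents and dark lid, 59 mm across, 85 mm high, of unknown mass (0.18 to 0.41 kg); origin at the centre of its underside; stands on the pan. Must stay there.
- mug: Green and white mug, 78 x 116 x 101 mm, origin at the centre of its underside; bystander.
- orange: Orange, 77 mm across, origin near its underside; bystander.
- tin: Unopened tin, 57 mm across, 72 mm high, origin at the centre of its underside; bystander.
There are look-alikes about, which are no part of the job. Leave any red or turquoise look-alike of the jar alone.

How it is judged:
By the outcome, as a careful person would: the job done as asked, in the order asked, and still so for the second after the job is handed in, with the robot touching nothing.
It also fails if it takes over 48 s, if anything falls off the work surface, if the arm or the gripper's body presses on something with over 40 N, if the wrist force passes 120 N, or if a joint passes its speed limit or range.

ROBOT

A 7-joint arm with a two-finger parallel gripper is mounted at the origin on a cart in front of the work surface, level with it; the furniture and walls round the work are solid. World frame = base frame: x ahead of the robot, y to its left, z up, the work surface at z = 0. Lengths are in m, angles in rad, forces in N, time in s.
With the tool pointing down it reaches from about 0.4 to 0.85 m from the base axis. Payload 10.4 kg.
Tool frame: the origin (TCP) lies at the centre of the arm's flange, where the gripper is bolted on; the fingertips stand 182 mm ahead of it and the grasp point (between the pads) lies 164 mm ahead of it; z points along the fingers, y is the line along which they close (so a half turn about z gives the same grasp; the last joint's range is limited). The gripper opens to 87 mm and grips with 3 to 60 N. Pads are 19 mm wide; open, the fingers measure 117 mm over their backs; the gripper's body (75 mm by 190 mm) begins 51 mm behind the grasp point.
Start: joints at [1.317, 0.332, -0.065, 1.46, 0.022, 1.35, -0.088], TCP at [0.143, -0.608, 0.405] pointing down, gripper open.
Joint ranges: [-2.6, 2.6], [-0.5, 2.12], [-1.47, 1.34], [0.16, 2.42], [-1.27, 4.41], [0.06, 2.06], [-2.6, 2.6]. Speed limits (rad/s): [2.22, 2.22, 2.79, 2.79, 3.14, 3.14, 3.14].

INTERFACE

Orientations are given as a unit quaternion [x, y, z, w].
In Python, from bench import r, eyes, job gives the robot as it stands. The module is installed in compiled form; this text tells all that it offers.
- The arm moves only by the shell command python3 -m inch 'ROWS' [OPENING] [FORCE]. ROWS is JSON, a list of rows, each a list of 6 numbers: the shift along the tool's x, y, z normalised to -1 to 1, where 1 is 4 cm, then the turn, a rotation vector about the tool's x, y, z normalised to -1 to 1, where 1 is 0.12 rad. In form: [[x, y, z, wx, wy, wz], ...]. A call has exactly 5 rows; each row shifts and turns the commanded pose from where the row before left it, along the tool's axes as they then stand; what a row does not reach is not made up. A row lasts 1/12 s, in which the tool goes at most 41.7 mm and 7.16 degrees, less where a joint would pass 70% of its speed; a pose out of reach is approached as far as the arm can. A call with a number of a shift or a turn outside -1 to 1 is refused whole. A call with a gripper value outside its range is refused whole. OPENING is the gripper command: -1 is shut, 1 is fully open, values between are in proportion, set as the call begins (- or left out, the last holds). The fingers move at their own pace and stop on an object; FORCE is the grip in N (left out, the last holds). Time passes only in rows, so rows that do not move let the fingers close, or fill a call up. It gives the time, the measured TCP pose, the force, the opening and the grip force at its end, in the units of the state.
- r.read_state(): the state, without advancing time (a new reading comes with each control period).
- eyes.camera(name): name is "scene" or "side" or "wrist"; returns a dict with "pixels" (480x640x3 uint8, red, green, blue), "fx", "fy", "cx", "cy" (pixels), "D" ([k1, k2, p1, p2, k3] as OpenCV has them; the pictures are not rectified), "extrinsics" (4x4, takes a point from camera to world coordinates). Camera axes: x right, y down, z forward; pixel columns grow to the right and rows downward; lengths in m; the calibration is good to about 2 mm. A picture is of the moment at which its call begins. There is no depth.
- job.close_job(): hands the job in; it is judged then, once.
The state is a dict: "time": time; "joint_positions": joint angles; "joint_vel": joint speeds; "joint_torque": joint torques, N m; "ee_pos": TCP position; "eef_rot": TCP orientation; "ft_force": force on the tool from outside, world axes, zero at the start; "torque": the same for the moment, N m; "width": finger opening in m; "grip_force": force on a finger pad.
Only numpy, scipy, OpenCV 4.12 (cv2) and the standard library are available. Lean on these libraries where they do the work, as an engineer would, in place of code of your own. Each camera call takes 0.05 s, during which the arm holds its last target. There are 200 camera calls.

## Working session

There is one attempt and no reset: what is moved stays moved. The work goes in short steps, Python scripts to look and compute and a shell command to move; the robot and the scene stay as the last step left them, time stands still between calls to the robot, and variables do not carry over. Pictures are saved under pics/ and viewed, at most 10 in all, crops included, and the job is handed in when it is done.

```bash
mkdir -p pics; cat > h.py <<'E'
import numpy as np, cv2
from bench import r, eyes, job
from scipy.spatial.transform import Rotation as R
def snap(n,f=None):
    c=eyes.camera(n)
    if f: cv2.imwrite('pics/'+f,c['pixels'][:,:,::-1])
    return c
def K(c): return np.array([[c['fx'],0,c['cx']],[0,c['fy'],c['cy']],[0,0,1.]])
def ray(c,uv):
    p=cv2.undistortPoints(np.array([[uv]],float),K(c),np.array(c['D'],float))[0,0]
    E=np.array(c['extrinsics']); return E[:3,3],E[:3,:3]@np.array([p[0],p[1],1])
def atz(c,uv,z):
    o,d=ray(c,uv); return o+d*(z-o[2])/d[2]
def proj(c,P):
    E=np.linalg.inv(np.array(c['extrinsics']))
    return cv2.projectPoints(np.array(P,float).reshape(-1,1,3),cv2.Rodrigues(E[:3,:3])[0],E[:3,3],K(c),np.array(c['D'],float))[0][:,0]
def tri(c1,u1,c2,u2):
    A=[];b=[]
    o1,d1=ray(c1,u1);o2,d2=ray(c2,u2)
    s=np.linalg.lstsq(np.c_[d1,-d2],o2-o1,rcond=None)[0]
    p,q=o1+d1*s[0],o2+d2*s[1]; return (p+q)/2,np.linalg.norm(p-q)
E
python3 - <<'E'
from h import *
a=snap('scene','a.png');b=snap('side','b.png')
print(r.read_state()); 
for c in(a,b): print(c['extrinsics'],c['fx'])
E
```

```text
{'time': 0.1, 'joint_positions': array([ 1.31740011,  0.33278958, -0.0646957 ,  1.46085338,  0.02160589,
        1.34989651, -0.08853506]), 'joint_vel': array([-5.04253397e-04, -1.51299477e-03,  4.87978094e-04, -1.30435232e-03,
       -1.37611357e-03,  8.67945144e-05,  4.91825013e-04]), 'joint_torque': array([ 1.43254223e-03, -6.24542928e+01,  2.48132151e-02, -3.90714562e+01,
       -6.14120392e-02,  3.67009384e-02,  2.91379763e-05]), 'ee_pos': array([ 0.14294747, -0.60831416,  0.40404716]), 'eef_rot': array([ 9.93349906e-01,  1.15132846e-01, -1.03685732e-04, -6.16961870e-04]), 'ft_force': array([0.21714749, 0.24896695, 0.3943861 ]), 'torque': array([ 0.01562851,  0.00034401, -0.01998059]), 'grip_force': 0.0, 'width': 0.08704061330817471}
[[ 0.99705466 -0.01429138  0.07535098  0.41745521]
 [-0.07439414 -0.41903349  0.90491792 -1.41200625]
 [ 0.01864206 -0.9078583  -0.41886249  0.74890761]
 [ 0.          0.          0.          1.        ]] 540.9953443753566
[[ 0.9979019   0.01789124 -0.06222297  0.59122241]
 [ 0.06429496 -0.3868473   0.91989963 -1.36274081]
 [-0.00761265 -0.92197021 -0.38718598  0.66702047]
 [ 0.          0.          0.          1.        ]] 517.5048201029387
```

View pics/a.png

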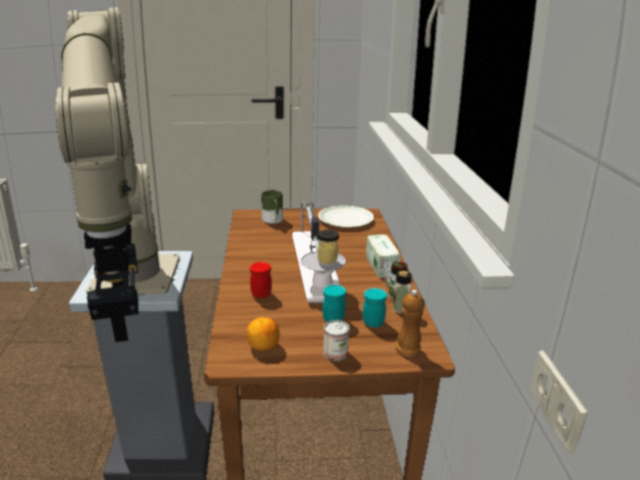

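View pics/b.png

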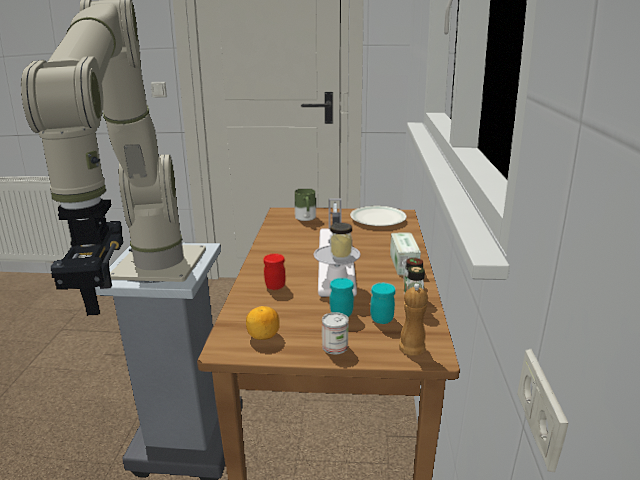

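Both cameras look along +y. The jar with the dark lid is at scene (328,248) and side (342,240). The look-alikes are red (261,280) and turquoise (334,303) and (374,307). The dark sliding weight is behind the jar at scene (315,228). The other tall dark things, the green/white mug (272,206) and the bottles (400,285), are not on the beam. Next, one close crop of both views.

```bash
python3 - <<'E'
import cv2,numpy as np
a=cv2.imread('pics/a.png')[190:310,280:360];b=cv2.imread('pics/b.png')[190:310,300:380]
f=lambda x:cv2.resize(x,None,fx=5,fy=5,interpolation=cv2.INTER_CUBIC)
cv2.imwrite('pics/c.png',np.hstack([f(a),f(b)]))
E
```

```text
(no output)
```

View pics/c.png

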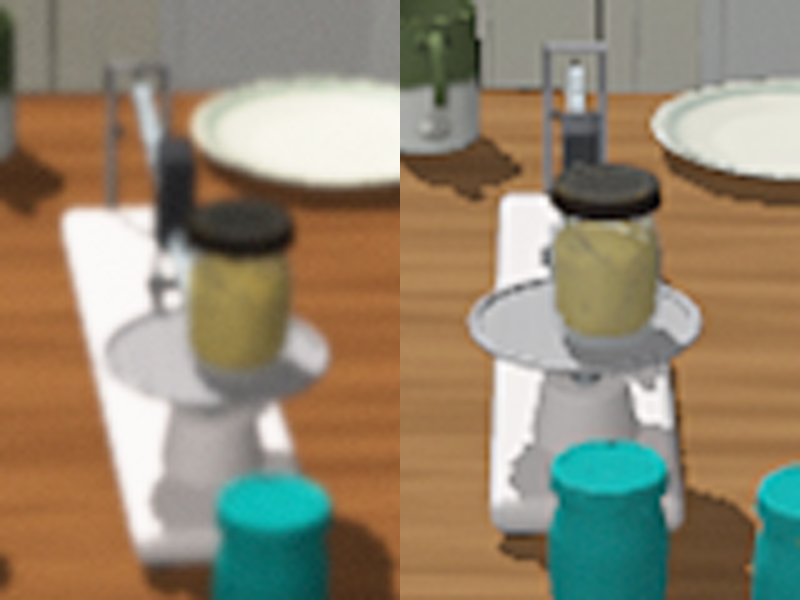

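```bash
python3 - <<'E'
from h import *
a=snap('scene');b=snap('side')
p=lambda n,P:print(n,np.round(P,3))
p('gate a',(atz(a,(301.4,203.4),.131)+atz(a,(313.6,203.4),.131))/2)
p('gate b',(atz(b,(329.2,199),.131)+atz(b,(341.4,199),.131))/2)
p('pan a',atz(a,(323.6,261),.094));p('pan b',atz(b,(337,254.4),.094))
p('nl a',atz(a,(308,301.5),0.005));p('nl b',atz(b,(318.6,295.6),.005));p('nr b',atz(b,(356.4,294.4),.005))
p('fl a',atz(a,(293,232),.028));p('fl b',atz(b,(320.6,229.6),.028))
p('wt a',atz(a,(315,218.6),.148));p('wt b',atz(b,(336.4,214),.148));p('wt',tri(a,(315,218.6),b,(336.4,214))[0])
E
```

```text
gate a [0.522 0.22  0.131]
gate b [0.521 0.23  0.131]
pan a [ 0.545 -0.12   0.094]
pan b [ 0.541 -0.118  0.094]
nl a [ 0.501 -0.18   0.005]
nl b [ 0.496 -0.184  0.005]
nr b [ 0.594 -0.173  0.005]
fl a [0.475 0.227 0.028]
fl b [0.473 0.218 0.028]
wt a [0.533 0.049 0.148]
wt b [0.533 0.044 0.148]
wt [0.533 0.046 0.148]
```

The weight's top is at about (0.533, 0.046, 0.148), which matches its expected height on the − stop (about 0.147). Pan to gate measures 0.345 m against 0.346 m given, and the yaw is about +0.062. Now I arc the arm round to it.

```bash
python3 -m inch '[[0.94,-0.1,0,0,0,-0.53],[0.94,-0.1,0,0,0,-0.53],[0.94,-0.1,0,0,0,-0.53],[0.94,-0.1,0,0,0,-0.53],[0.94,-0.1,0,0,0,-0.53]]' 0.2; python3 -m inch '[[0.94,-0.1,0,0,0,-0.53],[0.94,-0.1,0,0,0,-0.53],[0.94,-0.1,0,0,0,-0.53],[0.94,-0.1,0,0,0,-0.53],[0.94,-0.1,0,0,0,-0.53]]'
python3 -m inch '[[0.94,-0.1,0,0,0,-0.53],[0.94,-0.1,0,0,0,-0.53],[0.94,-0.1,0,0,0,-0.53],[0.94,-0.1,0,0,0,-0.53],[0.94,-0.1,0,0,0,-0.53]]'
python3 -m inch '[[0.94,-0.1,0,0,0,-0.53],[0.94,-0.1,0,0,0,-0.53],[0.94,-0.1,0,0,0,-0.53],[0.94,-0.1,0,0,0,-0.53],[0,0,0,0,0,0]]'
cat >> h.py <<'E'
O=np.array([.536,-.009]);YAW=.062
def S(x,y,z):  # scale->world
    c,s=np.cos(YAW),np.sin(YAW); return np.array([O[0]+c*x-s*y,O[1]+s*x+c*y,z])
def go(P,tz=0): # needed grasp-point shift in row units, yaw error
    s=r.read_state(); M=R.from_quat(s['eef_rot']).as_matrix()
    g=s['ee_pos']+M[:,2]*.164
    y=M[:,1]; y=y if y[0]>0 else -y
    e=YAW-np.arctan2(y[1],y[0])
    print('t',round(s['time'],2),'grasp',np.round(g,4),'tilt',np.round(M[:2,2],3),'units',np.round(M.T@(np.array(P)-g)/.04,2),'turn tool z units',round(-e/.12,2),'F',np.round(s['ft_force'],1),'w',round(s['width'],4))
E
python3 - <<'E'
from h import *
go(S(0,.055,.20)); snap('wrist','w1.png')
E
```

```text
time: 0.62
ee_pos: [0.3129, -0.5232, 0.4046]
eef_rot: [0.962, 0.272, 0.0, -0.0]
ft_force: [0.3, -0.6, 0.2]
width: 0.0613
grip_force: 0.0
time: 1.03
ee_pos: [0.4461, -0.39, 0.4046]
eef_rot: [0.907, 0.421, 0.0, -0.0]
ft_force: [0.3, -0.7, 0.7]
width: 0.0526
grip_force: 0.0
time: 1.45
ee_pos: [0.531, -0.222, 0.4046]
eef_rot: [0.829, 0.56, 0.0, 0.0]
ft_force: [0.5, -0.2, 0.2]
width: 0.0524
grip_force: 0.0
time: 1.87
ee_pos: [0.5584, -0.0665, 0.4052]
eef_rot: [0.747, 0.665, 0.001, -0.001]
ft_force: [0.1, 1.2, 0.9]
width: 0.0526
grip_force: 0.0
t 1.87 grasp [ 0.5585 -0.066   0.2412] tilt [0.001 0.003] units [ 2.7  -0.97  1.04] turn tool z units -1.49 F [0.1 1.2 0.9] w 0.0526
```

View pics/w1.png

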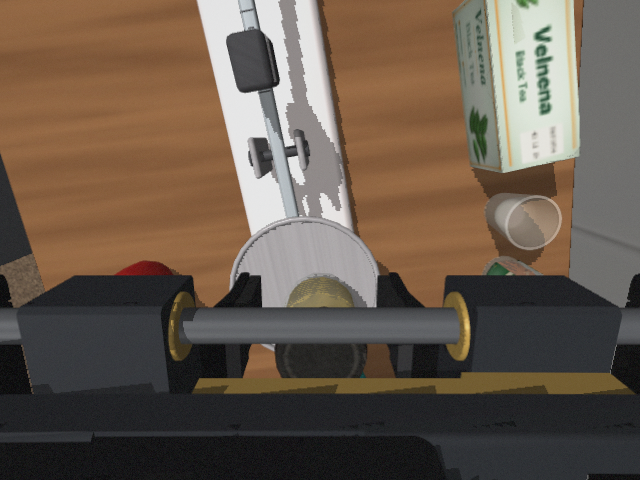

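The wrist view shows the weight's top face centred at (250,61), with corners (227,38), (262,30), (272,85) and (240,92). The pivot cheeks are at (258,157) and (302,148). The jar is below the fingers at (325,310).

```bash
python3 - <<'E'
from h import *
c=snap('wrist')
print(atz(c,(250,61),.148),S(0,.055,.148),atz(c,(280,152),.098),O,'size',atz(c,(227,38),.148)-atz(c,(262,30),.148),atz(c,(227,38),.148)-atz(c,(240,92),.148))
P=atz(c,(250,61),.148);P[2]=.20;go(P)
E
```

```text
[0.53376453 0.04541578 0.148     ] [0.53259218 0.04589432 0.148     ] [ 0.53810396 -0.0079103   0.098     ] [ 0.536 -0.009] size [-2.00925928e-02 -1.63089320e-03  2.77555756e-17] [-0.00224284  0.02882112  0.        ]
t 1.97 grasp [ 0.5582 -0.0736  0.2408] tilt [0. 0.] units [ 2.87 -0.99  1.02] turn tool z units -1.59 F [-0.1 -0.4 -0.1] w 0.0522
```

```bash
sed -i 's/O=np.array.*YAW/O=np.array([.537,-.0085]);YAW/' h.py; python3 -m inch '[[0.95,-0.33,0,0,0,0],[0.95,-0.33,0,0,0,0],[0.97,-0.33,0,0,0,0],[0,0,0.5,0,0,-0.8],[0,0,0.5,0,0,-0.8]]'
python3 -m inch '[[0,0,0,0,0,0],[0,0,0,0,0,0],[0,0,0,0,0,0],[0,0,0,0,0,0],[0,0,0,0,0,0]]' 
python3 - <<'E'
from h import *
go((.5336,.0454,.132))
E
```

```text
time: 2.38
ee_pos: [0.5338, 0.0452, 0.3654]
eef_rot: [0.683, 0.73, 0.001, 0.001]
ft_force: [0.8, -1.0, 0.1]
width: 0.0516
grip_force: 0.0
time: 2.8
ee_pos: [0.5343, 0.0432, 0.3658]
eef_rot: [0.686, 0.727, 0.0, 0.001]
ft_force: [-0.9, 0.0, -0.1]
width: 0.0522
grip_force: 0.0
t 2.8 grasp [0.5345 0.0431 0.2018] tilt [ 0.002 -0.   ] units [ 0.06 -0.02  1.74] turn tool z units -0.03 F [-0.9  0.  -0.1] w 0.0522
```

```bash
python3 -m inch '[[0.06,0,0.5,0,0,0],[0,0,0.6,0,0,0],[0,0,0.6,0,0,0],[0,0,0,0,0,0],[0,0,0,0,0,0]]'
python3 -m inch '[[0,0,0,0,0,0],[0,0,0,0,0,0],[0,0,0,0,0,0],[0,0,0,0,0,0],[0,0,0,0,0,0]]' -0.9 10
python3 -m inch '[[0,0,0,0,0,0],[0.03,0,0.05,0,0,0],[0.03,0,0.05,0,0,0],[0.03,0,0.05,0,0,0],[0.03,0,0.05,0,0,0]]'
python3 - <<'E'
from h import *
go(S(0,.14,.123))
E
```

```text
time: 3.22
ee_pos: [0.5337, 0.0459, 0.2968]
eef_rot: [0.686, 0.728, -0.0, -0.001]
ft_force: [0.1, -0.2, 1.1]
width: 0.0522
grip_force: 0.0
time: 3.63
ee_pos: [0.5339, 0.046, 0.2974]
eef_rot: [0.685, 0.728, 0.0, 0.0]
ft_force: [0.3, -0.6, 0.3]
width: 0.0268
grip_force: 0.0
time: 4.05
ee_pos: [0.5325, 0.0509, 0.2886]
eef_rot: [0.685, 0.728, -0.001, -0.001]
ft_force: [-8.5, -1.6, 6.8]
width: 0.022
grip_force: 10.0
t 4.05 grasp [0.532  0.0507 0.1246] tilt [-0.003 -0.001] units [2.01 0.03 0.04] turn tool z units -0.01 F [-8.5 -1.6  6.8] w 0.022
```

```bash
python3 -m inch '[[0.2,-0.03,0.01,0,0,0],[0.2,-0.02,0.01,0,0,0],[0.2,0,0.01,0,0,0],[0.2,0,0.01,0,0,0],[0.2,0,0,0,0,0]]'
python3 -m inch '[[0.2,0,0,0,0,0],[0.2,0,0,0,0,0],[0.2,0,0,0,0,0],[0.2,0,0,0,0,0],[0.2,0,0,0,0,0]]'
python3 -m inch '[[0,0,0,0,0,0],[0,0,0,0,0,0],[0,0,0,0,0,0],[0,0,0,0,0,0],[0,0,0,0,0,0]]'
python3 - <<'E'
from h import *
go(S(0,.14,.123))
E
```

```text
time: 4.47
ee_pos: [0.5292, 0.0915, 0.2874]
eef_rot: [0.685, 0.728, 0.0, 0.0]
ft_force: [2.4, -1.5, 1.1]
width: 0.0213
grip_force: 10.0
time: 4.88
ee_pos: [0.5268, 0.1313, 0.2872]
eef_rot: [0.685, 0.728, 0.0, 0.0]
ft_force: [5.0, -1.7, -0.9]
width: 0.0218
grip_force: 10.0
time: 5.3
ee_pos: [0.5267, 0.1313, 0.2874]
eef_rot: [0.685, 0.728, 0.001, -0.0]
ft_force: [4.1, 2.8, 0.3]
width: 0.0219
grip_force: 10.0
t 5.3 grasp [0.5269 0.1315 0.1234] tilt [0.001 0.001] units [-0.01  0.04  0.01] turn tool z units -0.01 F [4.1 2.8 0.3] w 0.0219
```

```bash
python3 -m inch '[[0,0,0,0,0,0],[0,0,0,0,0,0],[0,0,0,0,0,0],[0,0,-0.4,0,0,0],[0,0,-0.8,0,0,0]]' 0.2
python3 -m inch '[[0,0,-0.8,0,0,0],[0,0,0,0,0,0],[0,0,0,0,0,0],[0,0,0,0,0,0],[0,0,0,0,0,0]]' 
for i in 1 2 3; do python3 -m inch '[[0,0,0,0,0,0],[0,0,0,0,0,0],[0,0,0,0,0,0],[0,0,0,0,0,0],[0,0,0,0,0,0]]' >/dev/null; done
python3 - <<'E'
from h import *
go(S(0,.14,.123));w=snap('wrist')['pixels'];c=snap('side');a=snap('scene')
f=lambda c,u,v:cv2.resize(c['pixels'][v-30:v+30,u-40:u+40],(400,300),interpolation=cv2.INTER_CUBIC)
u=lambda c:proj(c,[S(0,.249,z) for z in(.05,.085,.12)]+[S(0,.14,.139)])
print(u(c),u(a))
cv2.imwrite('pics/d.png',np.vstack([np.hstack([f(c,335,210),f(a,310,215)]),np.hstack([cv2.resize(w,(400,300)),np.zeros((300,400,3),np.uint8)])])[:,:,::-1])
cv2.imwrite('pics/w2full.png',w[:,:,::-1])
E
```

```text
time: 5.72
ee_pos: [0.5253, 0.1298, 0.3322]
eef_rot: [0.685, 0.728, -0.003, -0.002]
ft_force: [0.7, -0.3, 0.1]
width: 0.047
grip_force: 0.0
time: 6.13
ee_pos: [0.5263, 0.1303, 0.3658]
eef_rot: [0.685, 0.728, -0.001, -0.001]
ft_force: [-0.1, -0.3, -0.1]
width: 0.0521
grip_force: 0.0
t 7.38 grasp [0.5266 0.1305 0.2031] tilt [-0. -0.] units [0.01 0.04 2.  ] turn tool z units -0.01 F [-0.   0.3 -0.5] w 0.0521
[[335.512022   221.23256302]
 [335.52066652 211.31356796]
 [335.52843253 201.24233356]
 [336.18584911 206.86763248]] [[306.80654183 224.12336257]
 [306.92739116 214.33281687]
 [307.05121128 204.38873166]
 [311.39077111 211.17740501]]
```

View pics/d.png

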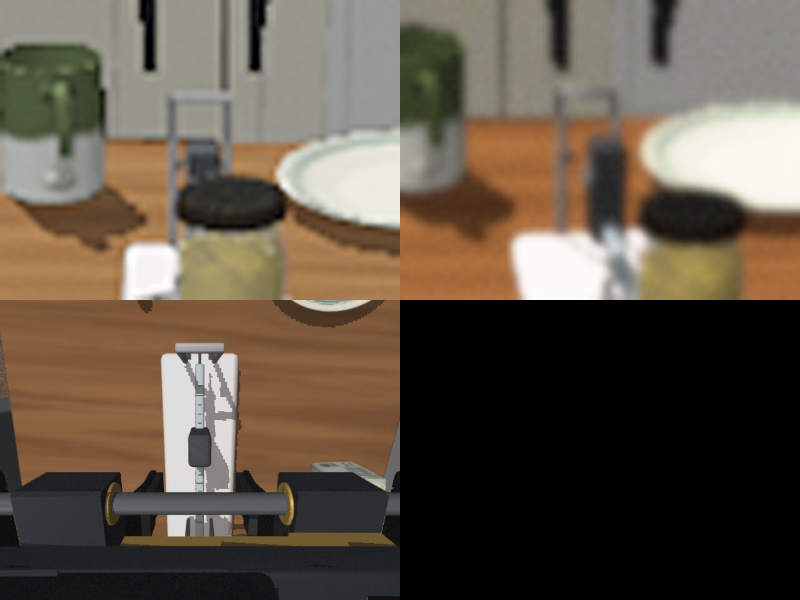

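The side crop shows the weight standing in front of the tip, with its top at about (335.6,209). The jar lid has risen from v=223.6 to v=215.6, about 22 mm, where level would be 15 mm. So the beam is somewhat weight-low, and I'll measure the tilt by matching the jar's rise.

```bash
cat > tilt.py <<'E'
from h import *
def sub(x,i):
    return i+0.5*(x[i-1]-x[i+1])/(x[i-1]-2*x[i]+x[i+1])
for n,f,(u0,v0,u1,v1) in(('scene','a.png',(316,228,340,265)),('side','b.png',(329,221,355,257))):
    A=cv2.imread('pics/'+f)[:,:,::-1].astype(np.float32)
    c=snap(n);B=np.mean([c['pixels'],snap(n)['pixels']],0).astype(np.float32)
    T=np.ascontiguousarray(A[v0:v1,u0:u1]);m=16
    res=cv2.matchTemplate(np.ascontiguousarray(B[v0-m:v1+m,u0-m:u1+m]),T,cv2.TM_CCOEFF_NORMED)
    y,x=np.unravel_index(res.argmax(),res.shape)
    dv=sub(res[:,x],y)-m; du=sub(res[y],x)-m
    P=atz(c,((u0+u1)/2,v0+3),.178)
    k=(proj(c,[P+[0,0,.03]])-proj(c,[P]))[0,1]/.03
    dz=dv/k; print(n,'P',np.round(P,3),'match',round(res.max(),3),'du,dv',round(du,2),round(dv,2),'rise mm',round(dz*1e3,1),'tilt',round(np.arcsin(np.sin(-.14)+dz/.11),4))
E
python3 tilt.py; python3 - <<'E'
from h import *
go(S(0,.14,.123))
c=snap('wrist')
for t in(-.14,-.06,0,.06,.14): print(t,proj(c,[S(0,.249*np.cos(t),.085-.249*np.sin(t))]), proj(c,[S(0,.14*np.cos(t)-.054*np.sin(t)*-0-.054*np.sin(t),.085-.14*np.sin(t)+.054*np.cos(t))]))
cv2.imwrite('pics/e.png',cv2.resize(c['pixels'][40:300,220:420],(600,600*260//200))[:600,:,::-1])
E
```

```text
scene P [ 0.556 -0.111  0.178] match 0.701 du,dv -0.04 -6.37 rise mm 18.2 tilt 0.0257
side P [ 0.554 -0.112  0.178] match 0.81 du,dv -0.22 -7.71 rise mm 21.3 tilt 0.0542
t 7.73 grasp [0.5266 0.1305 0.2031] tilt [ 0. -0.] units [0.01 0.04 2.  ] turn tool z units -0.01 F [-0.2  0.8  0.5] w 0.0523
-0.14 [[320.5839781   66.59181965]] [[320.81267024 263.34559776]]
-0.06 [[320.42239334  68.72327506]] [[320.70024673 262.56235492]]
0 [[320.31612437  71.9095136 ]] [[320.62038214 262.88088522]]
0.06 [[320.22104798  76.18332013]] [[320.54454036 263.87462653]]
0.14 [[320.10954613  83.23593224]] [[320.44980878 266.10473125]]
```

View pics/e.png

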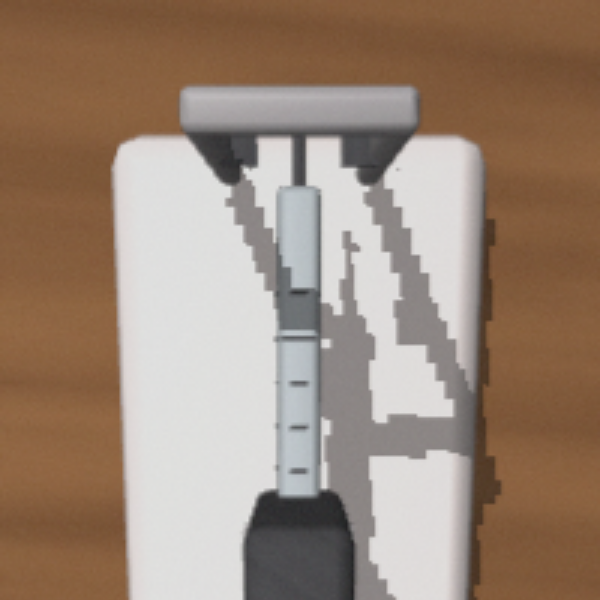

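The wrist crop shows the weight centred in the foot, with the beam and pointer running free through the gate to the tip at crop (299,165). The jar's rise gives a tilt of about +0.03 to +0.05, so I slide the weight about 7 mm back.

```bash
python3 -m inch '[[0,0.03,0.7,0,0,0],[0,0,0.7,0,0,0],[0,0,0.6,0,0,0],[0,0,0,0,0,0],[0,0,0,0,0,0]]'
python3 -m inch '[[0,0,0,0,0,0],[0,0,0,0,0,0],[0,0,0,0,0,0],[0,0,0,0,0,0],[0,0,0,0,0,0]]' -0.9 10
python3 -m inch '[[0,0,0,0,0,0],[0,0,0,0,0,0],[-0.06,0,0,0,0,0],[-0.06,0,0,0,0,0],[-0.06,0,0,0,0,0]]'
python3 -m inch '[[0,0,0,0,0,0],[0,0,0,0,0,0],[0,0,0,0,0,0],[0,0,0,0,0,0],[0,0,0,0,0,0]]'
python3 - <<'E'
from h import *
go(S(0,.14,.123))
E
python3 -m inch '[[0,0,0,0,0,0],[0,0,0,0,0,0],[0,0,0,0,0,0],[0,0,-0.4,0,0,0],[0,0,-0.8,0,0,0]]' 0.2
python3 -m inch '[[0,0,-0.8,0,0,0],[0,0,0,0,0,0],[0,0,0,0,0,0],[0,0,0,0,0,0],[0,0,0,0,0,0]]' >/dev/null
for i in 1 2 3 4; do python3 -m inch '[[0,0,0,0,0,0],[0,0,0,0,0,0],[0,0,0,0,0,0],[0,0,0,0,0,0],[0,0,0,0,0,0]]' >/dev/null; done
python3 tilt.py
python3 - <<'E'
from h import *
go(S(0,.14,.123))
c=snap('wrist','w3.png')
E
```

```text
time: 8.2
ee_pos: [0.5276, 0.1306, 0.2868]
eef_rot: [0.685, 0.728, -0.001, -0.001]
ft_force: [0.0, 0.5, 0.7]
width: 0.0522
grip_force: 0.0
time: 8.62
ee_pos: [0.528, 0.1307, 0.2878]
eef_rot: [0.685, 0.728, 0.0, 0.0]
ft_force: [0.9, -0.4, -0.7]
width: 0.0268
grip_force: 0.0
time: 9.03
ee_pos: [0.5278, 0.1238, 0.287]
eef_rot: [0.685, 0.728, -0.0, -0.001]
ft_force: [-3.7, 2.6, 2.2]
width: 0.0217
grip_force: 10.0
time: 9.45
ee_pos: [0.5278, 0.1233, 0.2869]
eef_rot: [0.685, 0.728, -0.001, -0.0]
ft_force: [-5.6, 0.3, 1.2]
width: 0.0222
grip_force: 10.0
t 9.45 grasp [0.5276 0.1232 0.1229] tilt [-0.001 -0.001] units [ 0.2   0.03 -0.  ] turn tool z units -0.01 F [-5.6  0.3  1.2] w 0.0222
time: 9.87
ee_pos: [0.5275, 0.1227, 0.3327]
eef_rot: [0.686, 0.728, -0.002, -0.002]
ft_force: [0.5, -0.2, -1.0]
width: 0.0469
grip_force: 0.0
scene P [ 0.556 -0.111  0.178] match 0.73 du,dv 0.17 -4.67 rise mm 13.3 tilt -0.0183
side P [ 0.554 -0.112  0.178] match 0.843 du,dv -0.14 -5.93 rise mm 16.4 tilt 0.0095
t 12.15 grasp [0.5283 0.1235 0.2031] tilt [ 0. -0.] units [0.19 0.01 2.  ] turn tool z units -0.01 F [0.1 0.3 0.1] w 0.0522
```

```bash
python3 - <<'E'
from h import *
c=snap('wrist');s=r.read_state()
M=R.from_quat(s['eef_rot']).as_matrix();T=np.eye(4);T[:3,:3]=M;T[:3,3]=s['ee_pos']
C=np.linalg.inv(T)@c['extrinsics']; print(np.round(C,3),c['fx'],s['joint_positions'].round(2))
for th in(-.6,-.5,.5,.6):
  for back,up in((.1,.03),(.15,0),(.15,.05),(.2,.0)):
    T2=T.copy();T2[:3,:3]=M@R.from_rotvec([0,th,0]).as_matrix();T2[:3,3]+=[0,-back,up]
    c2=dict(c,extrinsics=T2@C)
    cam=c2['extrinsics'][:3,3]
    print(th,back,up,'cam',cam.round(3),'tip',proj(c2,[S(0,.249,.085),S(0,.249,.0875),S(0,.14,.139)]).round(1).tolist(),'ftip',(T2[:3,3]+T2[:3,2]*.182).round(3))
E
```

```text
[[ 0.001 -0.966 -0.257  0.071]
 [ 1.     0.001  0.001  0.001]
 [-0.    -0.257  0.966  0.02 ]
 [ 0.     0.     0.     1.   ]] 384.263686815286 [ 0.34  0.26 -0.75  1.7   0.18  1.26 -0.39]
-0.6 0.1 0.03 cam [0.526 0.071 0.341] tip [[414.3, -4503.8], [421.3, -4819.0], [347.6, -661.4]] ftip [ 0.534 -0.079  0.247]
-0.6 0.15 0 cam [0.526 0.021 0.311] tip [[-327.1, 22308.8], [-207.1, 18101.0], [500.0, -3726.3]] ftip [ 0.534 -0.129  0.217]
-0.6 0.15 0.05 cam [0.526 0.021 0.361] tip [[2107.3, -68117.5], [2826.8, -95108.5], [385.0, -1480.9]] ftip [ 0.534 -0.129  0.267]
-0.6 0.2 0.0 cam [ 0.526 -0.029  0.311] tip [[208.0, 3368.1], [212.9, 3214.5], [-3010.6, 63710.9]] ftip [ 0.534 -0.179  0.217]
-0.5 0.1 0.03 cam [0.526 0.076 0.346] tip [[353.9, -1479.6], [354.9, -1519.3], [340.4, -402.6]] ftip [ 0.534 -0.064  0.237]
-0.5 0.15 0 cam [0.526 0.026 0.316] tip [[893.0, -19421.2], [1037.0, -24214.9], [389.3, -1276.6]] ftip [ 0.534 -0.114  0.207]
-0.5 0.15 0.05 cam [0.526 0.026 0.366] tip [[403.3, -2971.8], [407.4, -3111.1], [359.5, -786.6]] ftip [ 0.534 -0.114  0.257]
-0.5 0.2 0.0 cam [ 0.526 -0.024  
[... 317 characters left out ...]
1 0.207]
0.5 0.15 0.05 cam [0.524 0.045 0.434] tip [[327.5, 131.4], [327.6, 130.2], [329.9, 221.0]] ftip [0.523 0.061 0.257]
0.5 0.2 0.0 cam [ 0.524 -0.005  0.384] tip [[331.9, 53.3], [332.0, 51.4], [335.8, 132.7]] ftip [0.523 0.011 0.207]
0.6 0.1 0.03 cam [0.525 0.093 0.421] tip [[324.7, 209.8], [324.8, 208.7], [326.8, 318.1]] ftip [0.522 0.126 0.247]
0.6 0.15 0 cam [0.525 0.043 0.391] tip [[328.3, 146.8], [328.3, 145.3], [331.6, 239.4]] ftip [0.522 0.076 0.217]
0.6 0.15 0.05 cam [0.525 0.043 0.441] tip [[327.1, 173.5], [327.2, 172.3], [329.6, 259.5]] ftip [0.522 0.076 0.267]
0.6 0.2 0.0 cam [ 0.525 -0.007  0.391] tip [[331.0, 102.0], [331.1, 100.3], [335.0, 175.4]] ftip [0.522 0.026 0.217]
```

```bash
python3 -m inch '[[-1,0,0,0,0,0],[-1,0,0,0,0,0],[-1,0,0,0,0,0],[-1,0,0,0,0,0],[-1,0,0,0,0,0]]'
python3 -m inch '[[0,0,0,0,1,0],[0,0,0,0,1,0],[0,0,0,0,1,0],[0,0,0,0,1,0],[0,0,0,0,1,0]]'
python3 -m inch '[[0,0,0,0,0,0],[0,0,0,0,0,0],[0,0,0,0,0,0],[0,0,0,0,0,0],[0,0,0,0,0,0]]' 
python3 - <<'E'
from h import *
c=snap('wrist');p=proj(c,[S(0,.249,.085)]+[S(x,.236,.085) for x in(-.018,.018)]+[S(0,.249,.0875)]);print(p.round(1).tolist())
u,v=p[0].round().astype(int);u0,v0=u-50,max(v-50,0);print(u0,v0)
cv2.imwrite('pics/f.png',cv2.resize(c['pixels'][v0:v0+75,u0:u0+100],(800,600),interpolation=cv2.INTER_CUBIC)[:,:,::-1])
E
```

```text
time: 12.67
ee_pos: [0.5401, -0.0781, 0.3674]
eef_rot: [0.685, 0.728, -0.0, 0.0]
ft_force: [1.6, 0.2, 0.3]
width: 0.0522
grip_force: 0.0
time: 13.08
ee_pos: [0.5405, -0.0765, 0.3677]
eef_rot: [0.654, 0.695, 0.205, -0.216]
ft_force: [-1.0, -0.2, -0.6]
width: 0.0523
grip_force: 0.0
time: 13.5
ee_pos: [0.5404, -0.0753, 0.3676]
eef_rot: [0.654, 0.696, 0.202, -0.214]
ft_force: [-0.2, -0.1, -0.7]
width: 0.0522
grip_force: 0.0
[[318.9, 101.5], [300.0, 112.8], [337.9, 112.8], [318.9, 99.7]]
269 51
```

View pics/f.png

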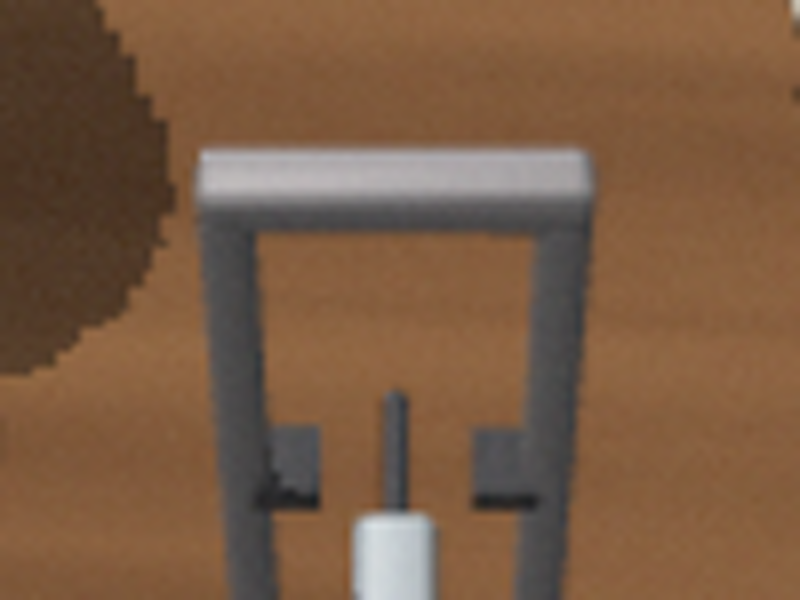

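The gate crop shows the pointer tip at (397,391) and the marks' silhouette centred at v≈468, at u 295 and 500. Allowing for the tip lying 13 mm beyond the marks, it is about 3 mm low, a tilt of about +0.013, which agrees with the side camera. I'll cross-check with cleaner template windows.

```bash
cat > tilt2.py <<'E'
from h import *
from tilt import sub
for n,f,W in(('scene','a.png',[(318,242,338,264),(302,248,346,271),(320,232,337,264),(318,246,338,268)]),('side','b.png',[(331,236,353,256),(314,246,360,263),(332,226,352,256),(331,238,353,262)])):
    A=cv2.imread('pics/'+f)[:,:,::-1].astype(np.float32)
    c=snap(n);B=np.mean([c['pixels']]+[snap(n)['pixels'] for _ in range(3 if n=='scene' else 0)],0).astype(np.float32)
    A,B=[cv2.GaussianBlur(x,(0,0),.8) for x in(A,B)]
    for (u0,v0,u1,v1) in W:
        m=12;res=cv2.matchTemplate(np.ascontiguousarray(B[v0-m:v1+m,u0-m:u1+m]),np.ascontiguousarray(A[v0:v1,u0:u1]),cv2.TM_CCOEFF_NORMED)
        y,x=np.unravel_index(res.argmax(),res.shape);dv=sub(res[:,x],y)-m
        P=np.array([.555,-.11,.14]);k=(proj(c,[P+[0,0,.03]])-proj(c,[P]))[0,1]/.03
        print(n,round(res.max(),3),round(dv,2),'tilt',round(-.14+dv/k/.11,4))
E
python3 tilt2.py|tail -8
```

```text
scene 0.986 -5.82 tilt 0.0144
scene 0.868 -6.35 tilt 0.0285
scene 0.98 -6.08 tilt 0.0214
scene 0.859 -6.92 tilt 0.0436
side 0.986 -5.88 tilt 0.0111
side 0.797 -6.19 tilt 0.019
side 0.964 -6.25 tilt 0.0206
side 0.879 -6.14 tilt 0.0176
```

All the clean windows agree on a tilt of about +0.015, so I slide the weight 2.5 mm further back.

```bash
python3 -m inch '[[0,0,0,0,-1,0],[0,0,0,0,-1,0],[0,0,0,0,-1,0],[0,0,0,0,-1,0],[0,0,0,0,-1,0]]' >/dev/null
python3 -m inch '[[1,0,0,0,0,0],[1,0,0,0,0,0],[1,0,0,0,0,0],[1,0,0,0,0,0],[0.97,0,0,0,0,0]]' >/dev/null
python3 -m inch '[[0,0,0,0,0,0],[0,0,0,0,0,0],[0,0,0,0,0,0],[0,0,0,0,0,0],[0,0,0,0,0,0]]' >/dev/null
python3 - <<'E'
from h import *
go((.5272,.1232,.123))
E
```

```text
t 15.25 grasp [0.5287 0.1206 0.203 ] tilt [-0.    -0.001] units [ 0.07 -0.03  2.  ] turn tool z units -0.04 F [0.6 0.4 0.5] w 0.0523
```

```bash
python3 -m inch '[[0.05,-0.03,0.7,0,0,0],[0,0,0.7,0,0,0],[0,0,0.6,0,0,0],[0,0,0,0,0,0],[0,0,0,0,0,0]]'
python3 -m inch '[[0,0,0,0,0,0],[0,0,0,0,0,0],[0,0,0,0,0,0],[0,0,0,0,0,0],[0,0,0,0,0,0]]' -0.9 10
python3 -m inch '[[0,0,0,0,0,0],[0,0,0,0,0,0],[-0.03,0,0,0,0,0],[-0.03,0,0,0,0,0],[0,0,0,0,0,0]]'
python3 -m inch '[[0,0,0,0,0,0],[0,0,0,0,0,0],[0,0,0,0,0,0],[0,0,0,0,0,0],[0,0,0,0,0,0]]'
python3 - <<'E'
from h import *
go((.5272,.1207,.123))
E
python3 -m inch '[[0,0,0,0,0,0],[0,0,0,0,0,0],[0,0,0,0,0,0],[0,0,-0.4,0,0,0],[0,0,-0.8,0,0,0]]' 0.2 >/dev/null
python3 -m inch '[[0,0,-0.8,0,0,0],[-1,0,0,0,0,0],[-1,0,0,0,0,0],[-1,0,0,0,0,0],[-1,0,0,0,0,0]]' >/dev/null
python3 -m inch '[[-0.9,0,0,0,1,0],[0,0,0,0,1,0],[0,0,0,0,1,0],[0,0,0,0,1,0],[0,0,0,0,1,0]]' >/dev/null
for i in 1 2 3 4; do python3 -m inch '[[0,0,0,0,0,0],[0,0,0,0,0,0],[0,0,0,0,0,0],[0,0,0,0,0,0],[0,0,0,0,0,0]]' >/dev/null; done
python3 tilt2.py|tail -8
python3 - <<'E'
from h import *
c=snap('wrist');p=proj(c,[S(0,.249,.085)]+[S(x,.236,.085) for x in(-.018,.018)]+[S(0,.249,.0875)]);print(r.read_state()['time'],p.round(1).tolist())
u,v=p[0].round().astype(int);u0,v0=u-50,max(v-50,0);print(u0,v0)
cv2.imwrite('pics/g.png',cv2.resize(c['pixels'][v0:v0+75,u0:u0+100],(800,600),interpolation=cv2.INTER_CUBIC)[:,:,::-1])
E
```

```text
time: 15.67
ee_pos: [0.527, 0.1232, 0.2868]
eef_rot: [0.686, 0.728, -0.001, -0.001]
ft_force: [0.1, 1.2, 0.2]
width: 0.0524
grip_force: 0.0
time: 16.08
ee_pos: [0.5272, 0.1242, 0.2878]
eef_rot: [0.685, 0.728, 0.0, 0.0]
ft_force: [-0.5, -0.3, 0.2]
width: 0.0266
grip_force: 0.0
time: 16.5
ee_pos: [0.5274, 0.1218, 0.2874]
eef_rot: [0.685, 0.728, 0.0, 0.0]
ft_force: [1.8, 1.6, 1.8]
width: 0.0219
grip_force: 10.0
time: 16.92
ee_pos: [0.5273, 0.1218, 0.2873]
eef_rot: [0.685, 0.728, 0.0, 0.0]
ft_force: [3.3, 2.6, 1.2]
width: 0.0218
grip_force: 10.0
t 16.92 grasp [0.5275 0.1219 0.1233] tilt [0.001 0.   ] units [-0.03 -0.01  0.01] turn tool z units -0.01 F [3.3 2.6 1.2] w 0.0218
scene 0.974 -5.34 tilt 0.0017
scene 0.87 -5.62 tilt 0.0091
scene 0.98 -5.68 tilt 0.0108
scene 0.845 -6.34 tilt 0.0282
side 0.985 -5.23 tilt -0.0056
side 0.794 -5.48 tilt 0.0006
side 0.963 -5.77 tilt 0.0082
side 0.883 -5.45 tilt -0.0001
20.3333 [[320.0, 103.7], [301.0, 115.0], [339.0, 115.0], [320.0, 101.9]]
270 54
```

View pics/g.png

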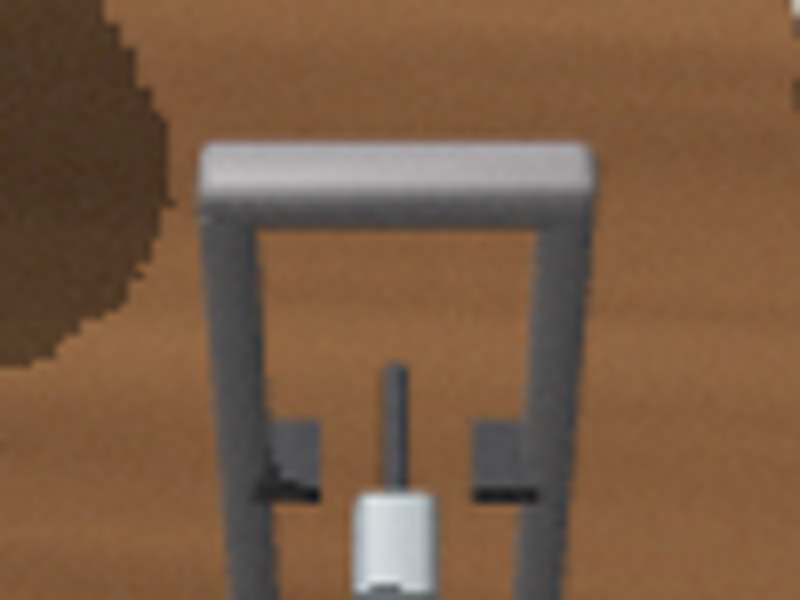

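The crop shows the tip at (397,363) and the marks centred at v=461. They are 98 px apart, against 97.6 px expected when level, and the jar-rise tilts are also about 0. The gripper is clear, so I hand the job in.

```bash
python3 -c "
from bench import job
print(job.close_job())"
```

```text
the job is handed in; nothing more can be done
None
```

I slid the weight to its balance place and let go, and the beam now rests level to within what the cameras can tell (about 0.01 rad); the jar is still on the pan, the arm never went near the mug, orange or tin, and the job was handed in at about 20 s.

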